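# Rock test of a sample tile's sprung rest

### The arm

A 6-joint arm with a two-finger parallel gripper is mounted at the origin on the work surface. World frame = base frame: x ahead of the robot, y to its left, z up, the work surface at z = 0. Lengths are in mm, angles in rad, forces in N, time in s.
With the tool pointing down it reaches from about 350 to 725 mm from the base axis. Payload 4.3 kg.
Tool frame: the origin (TCP) lies at the very end of the fingers, on their centre line; the grasp point (between the pads) lies 19 mm behind it; z points along the fingers, y is the direction in which the jaws open and shut (so a half turn about z gives the same grasp; the last joint's range is limited). The gripper opens to 85 mm and grips with 20 to 120 N. Pads are 22 mm wide; open, the fingers measure 114 mm over their backs; the gripper's body (76 mm by 85 mm) begins 54 mm behind the grasp point. The pads swing forward as they close: fully open they stand 13 mm farther back than shut.
Start: joints at [-1.217, 0.377, 0.081, 1.274, 0, 1.46], TCP at [257.242, -514.289, 231.329] pointing down, gripper open.
Joint ranges: [-2.72, 2.72], [-0.84, 1.66], [-1.02, 1.22], [-1.77, 2.12], [-1.37, 1.28], [-3.14, 3.14]. Speed limits (rad/s): [2.57, 2.57, 3.14, 3.14, 3.14, 3.14].

### API

Orientations are given as [roll, pitch, yaw] about the fixed x, y, z axes, in that order (R = Rz(yaw) Ry(pitch) Rx(roll)).
In Python, from rig import r gives the robot as it stands.
- The arm moves only by the shell command python3 -m inch 'ROWS' [OPENING] [FORCE]. ROWS is JSON, a list of rows, each a list of 2 entries, a list of its own where there are three numbers: the shift along the tool's x, y, z in cm, then the turn, a rotation vector about the tool's x, y, z in rad. A call has 1 to 5 rows; each row is the pose to reach, as a shift and turn from the pose measured when the call began, along the tool's axes at that moment; what a row does not reach only later rows make up. A row lasts 1/8 s, in which the tool goes at most 62.5 mm and 10.7 degrees, less where a joint would pass 70% of its speed; a pose out of reach is approached as far as the arm can. A call with a gripper value outside its range is refused whole. OPENING is the opening, from -1 (shut) to 1 (fully open), set as the call begins (- or left out, the last holds). The fingers move at their own pace and stop on an object; FORCE is the grip in N (left out, the last holds). Time passes only in rows, so rows that repeat a pose let the fingers close. It gives the time, the measured TCP pose, the force and the opening at its end, in the units of the state.
- r.read_state(): the state, without advancing time (a new reading comes with each control period).
- r.camera(name): name is "scene" or "top" or "wrist"; returns a dict with "pixels" (420x560x3 uint8, blue, green, red), "camera_matrix" (3x3 intrinsics, pixels), "R" (3x3) and "t" (3): a world point X has camera coordinates R X + t; the wrist camera has in their place "T_tool_cam" (4x4, takes a point from camera to tool coordinates, whose origin is the TCP and whose axes are the flange's). Camera axes: x right, y down, z forward; pixel columns grow to the right and rows downward; lengths in mm; the calibration is good to about 2 mm. The wrist camera is an equidistant fisheye: a pixel r from the principal point sees the ray r / f radians off the axis. A picture is of the moment at which its call begins: read the wrist's pose just before it. There is no depth.
- r.finish_job(): hands the job in, once; it reports no verdict.
The state is a dict: "t": time; "q": joint angles; "dq": joint speeds; "effort": joint torques, N m; "ee_pos": TCP position; "orientation": TCP orientation; "ft_force": force on the tool from outside, world axes, zero at the start; "wrist_torque": the same for the moment, N m; "grip_width": opening from 0.0 (shut) to 1.0 (fully open).
Only numpy, scipy, OpenCV 4.12 (cv2) and the standard library are available. Lean on these libraries where they do the work, as an engineer would, in place of code of your own. Each camera call takes 0.05 s, during which the arm holds its last target. There are 200 camera calls.

### The job

Check that the sprung rest under the white marble sample tile still rocks both ways: with the fingertips together, lightly press the blue tape mark until that end dips about half a centimetre, pause there for a moment, then do the same on the yellow tape mark, and withdraw so that the tile springs back level. Do not pick up or shift the white tile or its rest, and leave the grey and terracotta tiles and everything else on the bench alone.

Things in the scene. Friction and masses are not known exactly. Their poses are not given: they have to be found in the camera images.
- rest_white: loose sprung rocking rest carrying the white marble sample tile, about 1 kg in all. Origin: centre of the underside of its steel foot (130 x 60 x 10 mm); x runs along the tile's length towards the blue tape. The tile is 150 mm (x) by 75 mm (y) by 9 mm and its top lies 43 mm above the bench. This is the one to check.
- tile_white (a joint): rocking angle of the white tile about its rest's y axis, through the middle of the rest 29 mm above the bench: 0 level, positive with the blue end down, negative with the yellow end down, stops at +/-0.2 rad. A spring of 3 N m/rad brings it back level: at a tape mark about 0.9 N per mm of dip
- blue_white (a point): centre of the blue tape mark (26 x 60 mm) on top of the white tile, 57 mm from the tile's middle along +x; moves with the tile
- yellow_white (a point): centre of the yellow tape mark (26 x 60 mm) on top of the white tile, 57 mm from the tile's middle along -x; moves with the tile
- rest_grey: loose sprung rocking rest carrying the plain grey sample tile, about 1 kg in all. Origin: centre of the underside of its steel foot (130 x 60 x 10 mm); x runs along the tile's length towards the blue tape. The tile is 150 mm (x) by 75 mm (y) by 9 mm and its top lies 43 mm above the bench. It has the same two tape marks. Leave alone.
- rest_terracotta: loose sprung rocking rest carrying the terracotta (orange-brown) sample tile, about 1 kg in all. Origin: centre of the underside of its steel foot (130 x 60 x 10 mm); x runs along the tile's length towards the blue tape. The tile is 150 mm (x) by 75 mm (y) by 9 mm and its top lies 43 mm above the bench. It has the same two tape marks. Leave alone.
- spacer_tub: white round tub of tile spacers with an orange cap, 68 mm across, 70 mm high, origin at the centre of its underside. Leave alone.
- tape_roll: roll of blue tape lying flat, 100 mm across, 25 mm high, origin at the centre of its underside. Leave alone.
- mallet: rubber mallet with a wooden handle, 260 mm long, lying down, head towards its +x. Leave alone.
- battery: black and red drill battery, 75 x 110 mm, 65 mm high, origin at the centre of its underside. Leave alone.
- scraper: flat scraper with a red handle, 260 mm long, lying along its x. Leave alone.
- offcut: white ceramic offcut, 70 x 50 x 10 mm, lying flat, origin at the centre of its underside. Leave alone.
There are look-alikes about, which are no part of the job. Leave any purple or turquoise look-alike of the rest_white alone.

How it is judged (in metres and radians):
On the way, in this order (a step that is already met when the one before it is completed fails the run):
1. the blue end of the white tile is pressed down by the fingertips at its tape mark (at least 0.06 rad, about 3.5 mm) (value of joint tile_white above 0.06 rad and contact force between the fingers and rest_white above 0.5 N and horizontal distance between the grasp point and blue_white below 0.03 m), for 0.2 s.
2. the yellow end of the white tile is pressed down by the fingertips at its tape mark (at least 0.06 rad, about 3.5 mm) (value of joint tile_white below -0.06 rad and contact force between the fingers and rest_white above 0.5 N and horizontal distance between the grasp point and yellow_white below 0.03 m), for 0.2 s.
At the end, for the whole second after the job is handed in: the white tile is level again (within 0.02 rad) on its rest, which stands flat and still within 15 mm of where it was; the other two rests are within 10 mm and the other loose things within 20 mm of their starts (value of joint tile_white between -0.02 and 0.02 rad and distance of rest_white from where it was at the start of the episode below 0.015 m and height (world z) of rest_white below 0.006 m and angle between rest_white's own z axis and vertical below 0.05 rad and linear speed of rest_white below 0.02 m/s and distance of each of rest_grey, rest_terracotta from where it was at the start of the episode below 0.01 m and distance of each of spacer_tub, tape_roll, mallet, battery, scraper, offcut from where it was at the start of the episode below 0.02 m); the robot touches nothing.
It fails at once if the white tile or its rest is pushed harder than 15 N (contact force between any of the arm, the fingers and rest_white above 15 N).
It fails at once if the white tile's rest is lifted, tipped or shifted by more than 15 mm (height (world z) of rest_white above 0.006 m or angle between rest_white's own z axis and vertical above 0.06 rad or distance of rest_white from where it was at the start of the episode above 0.015 m).
It fails at once if the grey or the terracotta tile is touched or shifted (contact force between any of the arm, the fingers and rest_grey above 0.5 N or contact force between any of the arm, the fingers and rest_terracotta above 0.5 N or distance of any of rest_grey, rest_terracotta from where it was at the start of the episode above 0.01 m).
It fails at once if another loose thing on the bench is shifted by more than 20 mm (distance of any of spacer_tub, tape_roll, mallet, battery, scraper, offcut from where it was at the start of the episode above 0.02 m).
It also fails if it takes over 38 s, if anything falls off the work surface, if the arm or the gripper's body presses on something with over 40 N, if the wrist force passes 120 N, or if a joint passes its speed limit or range.

## Working session

There is one attempt and no reset: what is moved stays moved. The work goes in short steps, Python scripts to look and compute and a shell command to move; the robot and the scene stay as the last step left them, time stands still between calls to the robot, and variables do not carry over. Pictures are saved under pics/ and viewed, about 8 in all and at most 12, crops included, and the job is handed in when it is done.

```bash
mkdir -p pics; ls; python3 - <<'E'
from rig import r
import cv2
print(r.read_state())
for n in("top","scene"):
    c=r.camera(n); cv2.imwrite(f"pics/{n}0.png",c["pixels"]); print(n,c["camera_matrix"],c["R"],c["t"])
E
```

```text
pics
{'t': 0.0, 'q': array([-1.21733291e+00,  3.78073880e-01,  7.96343926e-02,  1.27441120e+00,
        2.54632969e-05,  1.46050059e+00]), 'dq': array([ 0.00024398,  0.00058519, -0.00027753,  0.00101334,  0.00121995,
       -0.00038233]), 'effort': array([-1.40799220e-03, -4.63607597e+01,  2.69873625e+01,  2.08444678e-02,
       -3.44153605e-04,  1.20129579e-05]), 'ee_pos': array([ 256.99113276, -513.63950086,  230.35800173]), 'orientation': array([-3.13955358e+00, -2.51436820e-04,  4.63758874e-01]), 'ft_force': array([-0.06552582, -0.45723317,  0.2210117 ]), 'wrist_torque': array([-0.06138304, -0.04152014,  0.04468485]), 'grip_width': 1.0013225449699763}
top [[410.2390275    0.         280.42500801]
 [  0.         410.2390275  210.81226229]
 [  0.           0.           1.        ]] [[-0.00387191 -0.99998179 -0.00462925]
 [-0.99473632  0.00432554 -0.1023765 ]
 [ 0.10239466  0.00420849 -0.99473495]] [  17.89047087  530.55194795 1030.1994406 ]
scene [[449.8462339    0.         283.03626432]
 [  0.         449.8462339  208.0385634 ]
 [  0.           0.           1.        ]] [[-0.8123633   0.58307172  0.00965596]
 [ 0.33666945  0.48245532 -0.80863499]
 [-0.47615076 -0.65365452 -0.58823143]] [ 419.80260676 -101.84588065 1394.02546918]
```

View pics/top0.png

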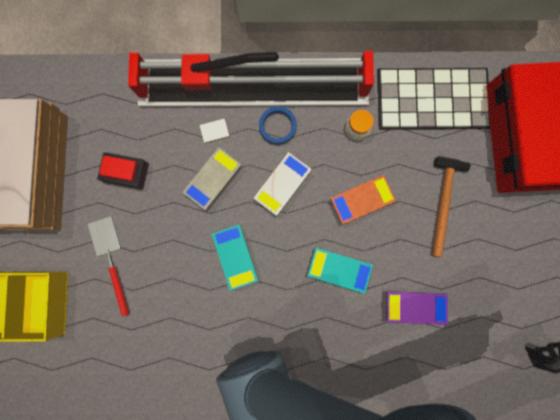

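View pics/scene0.png

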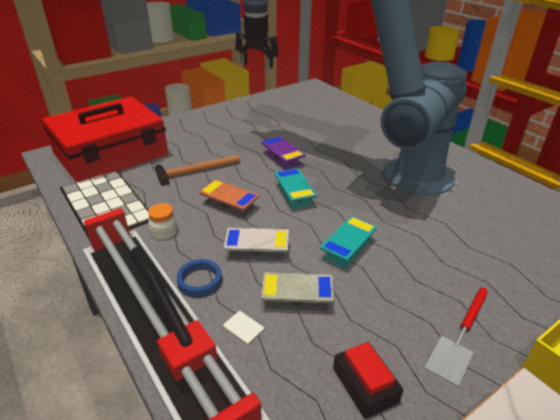

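The top view shows the white tile near (282,183), with blue at (296,165) and yellow at (269,201). The grey tile is to its left at (212,178). In the scene view the white tile is at (257,240), blue end at (233,238).

```bash
cat > h.py <<'E'
import cv2,numpy as np
from scipy.spatial.transform import Rotation as Ro
LIM={"b":((100,120,60),(130,255,255)),"y":((22,120,90),(35,255,255))}
def blob(im,col,near,rad=40):
    m=cv2.inRange(cv2.cvtColor(im,cv2.COLOR_BGR2HSV),*map(np.array,LIM[col]))
    n,_,st,ce=cv2.connectedComponentsWithStats(m)
    k=[i for i in range(1,n) if st[i,4]>40 and np.hypot(*(ce[i]-near))<rad]
    k=min(k,key=lambda i:np.hypot(*(ce[i]-near))); return ce[k],st[k,4]
def ray(c,p):
    K=c["camera_matrix"];d=c["R"].T@np.linalg.inv(K)@[*p,1];return -c["R"].T@c["t"],d
def onz(o,d,z): return o+d*(z-o[2])/d[2]
def rpy(s): return Ro.from_euler("xyz",s["orientation"]).as_matrix()
def shift(s,target): # world mm -> tool cm
    return rpy(s).T@(np.array(target)-s["ee_pos"])/10
E
python3 - <<'E'
from h import *
from rig import r
N={"top":{"b":(296,165),"y":(269,201)},"scene":{"b":(233,238),"y":(281,240)}}
P={}
for n in N:
    c=r.camera(n)
    for k in "by":
        p,a=blob(c["pixels"],k,N[n][k],15); P[n,k]=onz(*ray(c,p),43); print(n,k,p,a,P[n,k])
for n in N:
    d=P[n,"b"]-P[n,"y"];print(n,np.linalg.norm(d),np.degrees(np.arctan2(d[1],d[0])),(P[n,"b"]+P[n,"y"])/2)
s=r.read_state();print(rpy(s))
c=r.camera("wrist");print({k:v for k,v in c.items() if k!="pixels"})
E
```

```text
top b [295.58762887 165.68556701] 194 [645.31919762 -23.7418973   43.        ]
top y [268.69724771 200.71559633] 218 [554.97283162  45.40158601  43.        ]
scene b [232.62162162 237.06081081] 148 [647.8754158  -24.97010273  43.        ]
scene y [280.20710059 238.68639053] 169 [558.09754483  45.29361929  43.        ]
top 113.76856830196363 -37.42739380917486 [600.14601462  10.82984435  43.        ]
scene 114.00463476349817 -38.04814261205843 [602.98648031  10.16175828  43.        ]
[[ 8.94359513e-01  4.47348721e-01 -4.28626770e-04]
 [ 4.47348912e-01 -8.94358838e-01  1.10424666e-03]
 [ 1.10637191e-04 -1.17933922e-03 -9.99999298e-01]]
{'camera_matrix': array([[325.1922621 ,   0.        , 275.98968103],
       [  0.        , 325.1922621 , 205.3506035 ],
       [  0.        ,   0.        ,   1.        ]]), 'T_tool_cam': array([[-5.78166244e-05, -9.47590423e-01, -3.19487695e-01,
         8.10075939e+01],
       [ 9.99999993e-01, -8.81798126e-05,  8.05718725e-05,
         3.50092020e-01],
       [-1.04521500e-04, -3.19487689e-01,  9.47590421e-01,
        -1.42818513e+02],
       [ 0.00000000e+00,  0.00000000e+00,  0.00000000e+00,
         1.00000000e+00]])}
```

```bash
python3 -m inch '[[[4,-1.9,0],[0,0,0]],[[8.5,-4,0],[0,0,0]],[[13,-6,0],[0,0,0]],[[17.5,-8.1,0],[0,0,0]],[[22,-10.2,0],[0,0,0]]]' -1 20
python3 -m inch '[[[4.5,-2.1,0],[0,0,0]],[[9,-4.2,0],[0,0,0]],[[13.5,-6.3,0],[0,0,0]],[[18,-8.4,0],[0,0,0]],[[20,-9.3,0],[0,0,0]]]'
python3 -c "
from h import *
from rig import r
s=r.read_state();print(s['t'],s['ee_pos'],s['orientation'],s['ft_force'],s['grip_width'],s['q']);print(shift(s,[646.5,-24.4,110]))"
```

```text
t: 0.88
ee_pos: [409.1, -323.0, 231.0]
orientation: [-3.141, -0.0, 0.464]
ft_force: [0.6, -0.2, 0.7]
grip_width: -0.001
t: 1.5
ee_pos: [547.6, -148.1, 230.8]
orientation: [-3.14, -0.0, 0.466]
ft_force: [-0.9, -0.3, -0.6]
grip_width: -0.0
1.5 [ 547.55565625 -148.08972982  230.84859572] [-3.14041781e+00 -4.09149328e-04  4.66403132e-01] [-0.88849732 -0.27089516 -0.5598856 ] -0.0004354681277728435 [-3.76564267e-01  3.61766994e-01  5.70277112e-02  1.26666202e+00
  1.08704510e-03  2.29862469e+00]
[14.39471545 -6.58435739 12.09849412]
```

```bash
python3 -m inch '[[[4.3,-2,2],[0,0,0]],[[8.6,-4,5],[0,0,0]],[[12.5,-5.7,8.5],[0,0,0]],[[14.4,-6.6,12],[0,0,0]],[[14.4,-6.6,12],[0,0,0]]]'
python3 -m inch '[[[0,0,0],[0,0,0]],[[0,0,0],[0,0,0]],[[0,0,0],[0,0,0]]]'
cat > look.py <<'E'
from h import *
from rig import r
import sys
s=r.read_state();c=r.camera("wrist");im=c["pixels"];cv2.imwrite(sys.argv[1],im)
print(s['t'],s['ee_pos'],s['orientation'],s['ft_force'])
K=c["camera_matrix"];T=c["T_tool_cam"];R=rpy(s);f=K[0,0]
def cast(p,z=43):
    u=np.array(p)-K[:2,2];a=np.hypot(*u);th=a/f;d=np.r_[u/a*np.sin(th),np.cos(th)]
    return onz(s["ee_pos"]+R@T[:3,3],R@T[:3,:3]@d,z)
for k in "by":
    m=cv2.inRange(cv2.cvtColor(im,cv2.COLOR_BGR2HSV),*map(np.array,LIM[k]))
    n,_,st,ce=cv2.connectedComponentsWithStats(m)
    for i in range(1,n):
        if st[i,4]>300: print(k,ce[i].round(),st[i],cast(ce[i]).round(1))
E
python3 look.py pics/w1.png
```

```text
t: 2.12
ee_pos: [644.2, -22.5, 107.2]
orientation: [-3.136, 0.005, 0.469]
ft_force: [-0.3, 0.6, 0.6]
grip_width: 0.001
t: 2.5
ee_pos: [644.8, -23.4, 108.7]
orientation: [-3.138, 0.004, 0.468]
ft_force: [-0.3, -0.1, 0.3]
grip_width: -0.002
2.5 [644.82066331 -23.37769268 108.68806275] [-3.13775616  0.00357747  0.4677295 ] [-0.29127414 -0.05624024  0.25514633]
b [294.  59.] [ 224    0  143  107 4748] [745.6  14.6  43. ]
b [278. 216.] [ 243  174   71   83 2984] [648.  -23.6  43. ]
b [ 38. 293.] [ 14 276  49  36 905] [468.6 147.1  43. ]
y [67. 96.] [  41   53   54   86 2190] [660.4 154.5  43. ]
```

View pics/w1.png

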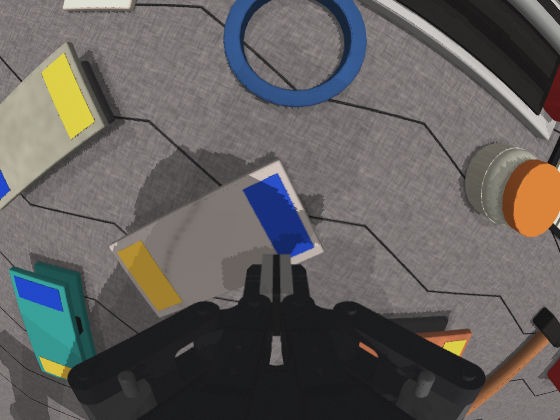

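The wrist view shows the fingertips at about (277,260), right above the blue mark at (278,216), which is partly hidden. Measured blue (648,-24) agrees with the other views. Descending.

```bash
python3 -m inch '[[[0.1,0,2],[0,0,0]],[[0.2,0,4],[0,0,0]],[[0.2,0,5.4],[0,0,0]],[[0.2,0,5.8],[0,0,0]],[[0.2,0,5.8],[0,0,0]]]'
python3 -c "
from rig import r
s=r.read_state();print(s['t'],s['ee_pos'],s['ft_force'])"
```

```text
t: 3.18
ee_pos: [646.3, -22.4, 50.7]
orientation: [-3.138, 0.004, 0.468]
ft_force: [0.3, 0.6, -0.4]
grip_width: -0.003
3.175 [646.29980961 -22.38082247  50.74192713] [ 0.26039938  0.61681328 -0.37624644]
```

```bash
python3 -m inch '[[[0,0,0.3],[0,0,0]],[[0,0,0.6],[0,0,0]],[[0,0,0.8],[0,0,0]],[[0,0,1.0],[0,0,0]],[[0,0,1.0],[0,0,0]]]'
python3 -m inch '[[[0,0,0.1],[0,0,0]],[[0,0,0.2],[0,0,0]],[[0,0,0.2],[0,0,0]]]'
```

```text
t: 3.8
ee_pos: [646.7, -22.6, 41.1]
orientation: [-3.139, 0.003, 0.468]
ft_force: [0.6, -1.1, 2.7]
grip_width: -0.002
t: 4.18
ee_pos: [647.0, -22.8, 39.5]
orientation: [-3.139, 0.003, 0.468]
ft_force: [-0.7, -0.8, 4.9]
grip_width: 0.0
```

```bash
python3 -m inch '[[[0,0,0.1],[0,0,0]],[[0,0,0.2],[0,0,0]],[[0,0,0.2],[0,0,0]],[[0,0,0.2],[0,0,0]],[[0,0,0.2],[0,0,0]]]'
python3 - <<'E'
from rig import r
import cv2,numpy as np
F=[]
for i in range(6):
    c=r.camera("scene" if i else "wrist");s=r.read_state();F.append([*s["ft_force"],s["ee_pos"][2]])
    cv2.imwrite("pics/p1s.png" if i else "pics/p1w.png",c["pixels"])
print(np.mean(F,0),s["t"])
im=np.hstack([cv2.imread("pics/p1w.png")[100:350,80:380],cv2.resize(cv2.imread("pics/p1s.png")[200:280,200:340],None,fx=3,fy=3,interpolation=2)[:240][:, :420].copy() if 0 else cv2.resize(cv2.imread("pics/p1s.png")[190:280,200:340],(389,250))])
cv2.imwrite("pics/p1.png",im)
E
```

```text
t: 4.8
ee_pos: [647.3, -23.0, 37.9]
orientation: [-3.14, 0.002, 0.467]
ft_force: [-0.4, -1.9, 4.9]
grip_width: -0.002
[-0.73106854 -1.22957698  6.28350842 37.91556148] 5.1
```

View pics/p1.png

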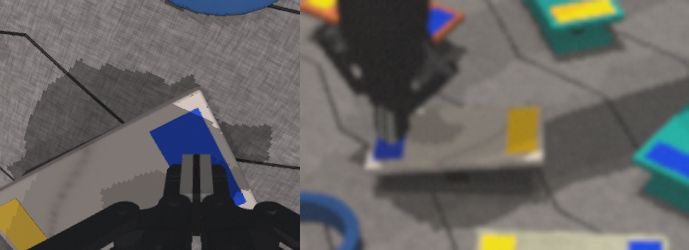

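The fingers stand on the blue mark and the tile's blue end is down. About 6 N at z=37.9 means roughly 5–6 mm of dip, held for over 0.5 s. Now lifting and crossing to yellow.

```bash
python3 -m inch '[[[0,0,-0.4],[0,0,0]],[[0,0,-1],[0,0,0]],[[0,0,-2.2],[0,0,0]],[[0,0,-3.7],[0,0,0]],[[0,0,-3.7],[0,0,0]]]'
python3 -m inch '[[[-1.2,-2.5,0],[0,0,0]],[[-2.5,-5.1,0],[0,0,0]],[[-3.7,-7.6,0],[0,0,0]],[[-5,-10.2,0],[0,0,0]],[[-5,-10.2,0],[0,0,0]]]'
python3 -m inch '[[[0,0,0],[0,0,0]],[[0,0,0],[0,0,0]]]'
python3 look.py pics/w2.png
python3 -c "
from h import *
from rig import r
print(shift(r.read_state(),[557.2,45.6,51]))"
```

```text
t: 5.72
ee_pos: [649.0, -23.1, 77.1]
orientation: [3.141, -0.001, 0.467]
ft_force: [0.4, -0.3, -0.5]
grip_width: -0.002
t: 6.35
ee_pos: [556.3, 46.4, 76.8]
orientation: [-3.141, 0.001, 0.469]
ft_force: [0.6, 0.1, -0.1]
grip_width: 0.001
t: 6.6
ee_pos: [557.2, 45.9, 76.8]
orientation: [-3.141, 0.0, 0.469]
ft_force: [-0.0, -0.3, 0.1]
grip_width: -0.002
6.6 [557.22354038  45.9242902   76.82399594] [-3.14131807e+00  1.02624635e-04  4.68646787e-01] [-0.0307379  -0.30892982  0.09910892]
b [456.  26.] [ 392    0  115   50 2302] [723.8  11.1  43. ]
b [ 38. 101.] [  12   53   56   96 2524] [570.5 224.5  43. ]
b [445. 162.] [ 414  112   60  104 3430] [647.2 -23.5  43. ]
b [ 94. 278.] [  57  254   73   48 2093] [468.9 146.9  43. ]
b [468. 337.] [451 317  38  44 870] [ 545.4 -140.8   43. ]
y [192.  21.] [ 158    0   68   52 2208] [650.1 143.6  43. ]
y [264. 212.] [237 192  55  37 914] [569.9  59.4  43. ]
y [290. 252.] [263 236  49  33 403] [554.   34.3  43. ]
y [547. 332.] [529 307  31  48 568] [ 580.2 -248.3   43. ]
[-0.01323355  0.02374377  2.57968783]
```

View pics/w2.png

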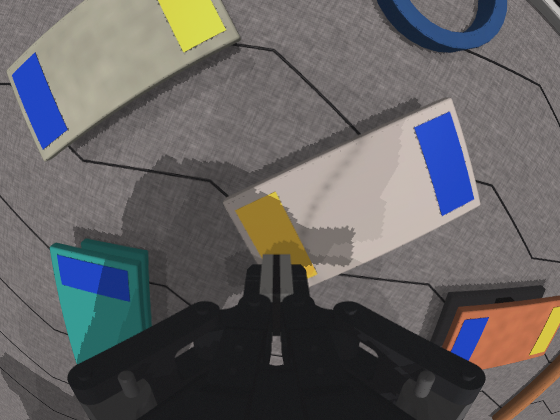

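The tile is level again and unshifted, with blue still at (647,-23.5). The fingertips at about (277,262) are over the yellow mark. Pressing.

```bash
python3 -m inch '[[[0,0,0.9],[0,0,0]],[[0,0,1.8],[0,0,0]],[[0,0,2.4],[0,0,0]],[[0,0,2.6],[0,0,0]],[[0,0,2.6],[0,0,0]]]'
python3 -m inch '[[[0,0,0.3],[0,0,0]],[[0,0,0.6],[0,0,0]],[[0,0,0.8],[0,0,0]],[[0,0,1.0],[0,0,0]],[[0,0,1.0],[0,0,0]]]'
```

```text
t: 7.28
ee_pos: [557.1, 45.9, 50.6]
orientation: [-3.141, 0.0, 0.469]
ft_force: [-0.6, 0.7, 0.2]
grip_width: -0.0
t: 7.9
ee_pos: [556.7, 46.2, 40.6]
orientation: [-3.14, 0.001, 0.469]
ft_force: [-2.7, 1.3, 3.6]
grip_width: -0.001
```

```bash
python3 -m inch '[[[0,0,0.1],[0,0,0]],[[0,0,0.2],[0,0,0]],[[0,0,0.3],[0,0,0]],[[0,0,0.3],[0,0,0]],[[0,0,0.3],[0,0,0]]]'
python3 -m inch '[[[0,0,0],[0,0,0]],[[0,0,0],[0,0,0]],[[0,0,0],[0,0,0]]]'
python3 - <<'E'
from rig import r
import cv2,numpy as np
F=[]
for i in range(6):
    c=r.camera("scene" if i else "wrist");s=r.read_state();F.append([*s["ft_force"],s["ee_pos"][2]])
    cv2.imwrite("pics/p2s.png" if i else "pics/p2w.png",c["pixels"])
print(np.mean(F,0),s["t"],s["ee_pos"])
cv2.imwrite("pics/p2.png",np.hstack([cv2.imread("pics/p2w.png")[80:330,180:480],cv2.resize(cv2.imread("pics/p2s.png")[190:280,200:340],(389,250))]))
E
```

```text
t: 8.52
ee_pos: [556.3, 46.4, 37.9]
orientation: [-3.14, 0.001, 0.469]
ft_force: [-3.5, 2.5, 6.9]
grip_width: 0.003
t: 8.9
ee_pos: [556.3, 46.5, 38.2]
orientation: [-3.14, 0.001, 0.469]
ft_force: [-3.0, 0.0, 5.5]
grip_width: 0.002
[-2.90289764  0.57851358  5.94812355 38.20097931] 9.2 [556.33600348  46.49324127  38.19177758]
```

View pics/p2.png

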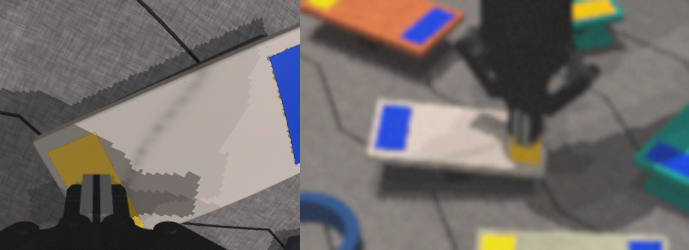

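The yellow end is clearly down, at about 6 N. Withdrawing.

```bash
python3 -m inch '[[[0,0,-0.4],[0,0,0]],[[0,0,-1],[0,0,0]],[[0,0,-2.5],[0,0,0]],[[0,0,-5],[0,0,0]],[[0,0,-8],[0,0,0]]]'
python3 -m inch '[[[0,0,-3],[0,0,0]],[[-4,1,-5],[0,0,0]],[[-8,2,-6],[0,0,0]],[[-10,2.5,-6],[0,0,0]],[[-10,2.5,-6],[0,0,0]]]'
python3 -m inch '[[[0,0,0],[0,0,0]],[[0,0,0],[0,0,0]],[[0,0,0],[0,0,0]]]'
python3 - <<'E'
from h import *
from rig import r
N={"top":{"b":(296,165),"y":(269,201)},"scene":{"b":(233,238),"y":(281,240)}}
for n in N:
    c=r.camera(n); cv2.imwrite(f"pics/{n}9.png",c["pixels"])
    for k in "by":
        try: p,a=blob(c["pixels"],k,N[n][k],15); print(n,k,p,a,onz(*ray(c,p),43))
        except ValueError: print(n,k,"hidden")
a,b=[cv2.imread(f"pics/scene{i}.png") for i in "09"]
cv2.imwrite("pics/end.png",b)
E
```

```text
t: 9.82
ee_pos: [556.2, 46.3, 119.4]
orientation: [-3.14, 0.001, 0.469]
ft_force: [-0.9, 0.2, 0.2]
grip_width: 0.001
t: 10.45
ee_pos: [477.9, -21.9, 180.5]
orientation: [-3.14, 0.0, 0.467]
ft_force: [0.5, -0.1, -0.7]
grip_width: 0.001
t: 10.82
ee_pos: [478.3, -21.5, 180.4]
orientation: [-3.14, 0.0, 0.468]
ft_force: [-0.3, -0.6, -0.3]
grip_width: 0.0
top b hidden
top y hidden
scene b [232.62162162 237.06081081] 148 [647.8754158  -24.97010273  43.        ]
scene y [280.20710059 238.68639053] 169 [558.09754483  45.29361929  43.        ]
```

View pics/end.png

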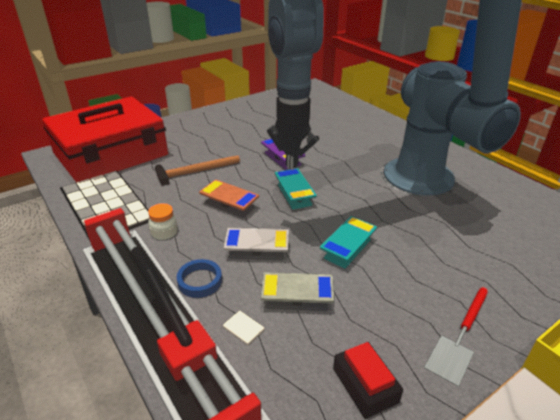

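The white tile at (257,240) is level. Its blue and yellow centroids match the first picture exactly, and everything else looks unmoved. The gripper is clear. Handing in.

```bash
python3 -c "
from rig import r
print(r.finish_job())"
```

```text
the job is handed in; nothing more can be done
None
```

The white tile's rest rocks both ways. I pressed the blue mark and then the yellow mark with the fingertips shut. Each end dipped about 5 mm under roughly 6 N and was held there for over half a second. I then withdrew and handed the job in at about 11 s; the hand-in reports no verdict.

- **Tile and rest:** in the last scene picture, both tape marks on the white tile are at exactly the same pixels as at the start, so the tile is level and the rest has not moved.
- **Other things:** the grey and terracotta tiles and everything else in that picture look unmoved by eye; I did not measure them.
- **Robot:** the gripper is clear of everything, and the force reading is back to zero within its noise.
- **Check that failed:** at the end the top camera could not find the tape marks, probably because the arm blocked its view, so only the scene camera confirms the final state.
- **Dip not measured directly:** I judged the dips from fingertip height, force and the pictures. The force implied slightly more dip than the height did (about 6–7 mm against 5 mm), both well past the 3.5 mm needed.

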